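Set the filter selector and fire the lamp

ROBOT

A 6-joint arm with a two-finger parallel gripper is mounted at the origin on a cart in front of the work surface, level with it; the furniture and walls round the work are solid. World frame = base frame: x ahead of the robot, y to its left, z up, the work surface at z = 0. Lengths are in m, angles in rad, forces in N, time in s.
With the tool pointing down it reaches from about 0.25 to 0.775 m from the base axis. Payload 4 kg.
Tool frame: the origin (TCP) lies at the centre of the arm's flange, where the gripper is bolted on; the fingertips stand 199 mm ahead of it and the grasp point (between the pads) lies 180 mm ahead of it (robot.tcp_to_tips is the distance from the TCP to the fingertips, in m); z points along the fingers, y is the line along which they close (so a half turn about z gives the same grasp; the last joint's range is limited). The gripper opens to 94 mm and grips with 3 to 60 N. Pads are 16 mm wide; open, the fingers measure 119 mm over their backs; the gripper's body (75 mm by 177 mm) begins 78 mm behind the grasp point.
Start: joints at [1.104, 0.087, 1.371, -0, 1.684, -0.103], TCP at [0.196, 0.514, 0.405] pointing down, gripper open.
Joint ranges: [-3.1, 3.1], [-0.76, 2.03], [0.27, 2.55], [-1.08, 4.22], [0.17, 2.65], [-2.57, 2.57]. Speed limits (rad/s): [2.79, 2.79, 3.14, 3.14, 3.14, 3.14].

INTERFACE

Orientations are given as [roll, pitch, yaw] about the fixed x, y, z axes, in that order (R = Rz(yaw) Ry(pitch) Rx(roll)).
In Python, from bench import telemetry, snapshot, ticket, robot gives the robot as it stands.
- The arm moves only by the tool apply_moves, never from a script. Its argument "moves" is a list that holds one entry, the list of rows, each a list of 5 numbers: the shift along the tool's x, y, z in units of 50 mm (1.0 is 50 mm), then the turn about the tool's z in units of 10 degrees (1.0 is 10 degrees), then the closure, from 0 (fully open) to 1 (shut). A call has 1 to 10 rows; each row is the pose to reach, as a shift and turn from the pose commanded when the call began, along the tool's axes at that moment; what a row does not reach only later rows make up. A row lasts 1/8 s, in which the tool goes at most 62.5 mm and 10.7 degrees, less where a joint would pass 70% of its speed; a pose out of reach is approached as far as the arm can. A call with a gripper value outside its range is refused whole. The fingers move at their own pace and stop on an object; the grip force is fixed at half the most. Time passes only in rows, so rows that repeat a pose let the fingers close. It gives the time, the measured TCP pose, the force, the opening and the grip force at its end, in the units of the state.
- telemetry.get_obs(): the state, without advancing time (a new reading comes with each control period).
- snapshot(name): name is "scene" or "side" or "wrist"; returns a dict with "image" (384x512x3 uint8, red, green, blue), "fovy" (degrees; the focal length in pixels is half the picture's height over the tangent of half this angle, whatever the lens; pixels are square), "cx", "cy" (the principal point, pixels), "R" (3x3) and "t" (3): a world point X has camera coordinates R X + t. Camera axes: x right, y down, z forward; pixel columns grow to the right and rows downward; lengths in m; the calibration is good to about 2 mm. A picture is of the moment at which its call begins. There is no depth.
- ticket.close_job(): hands the job in; it is judged then, once.
The state is a dict: "time": time; "joint_positions": joint angles; "qvel": joint speeds; "joint_torque": joint torques, N m; "tool_pos": TCP position; "ee_rot": TCP orientation; "wrist_force": force on the tool from outside, world axes, zero at the start; "wrist_torque": the same for the moment, N m; "width": finger opening in m; "finger_force": force on a finger pad.
Only numpy, scipy, OpenCV 4.12 (cv2) and the standard library are available. Lean on these libraries where they do the work, as an engineer would, in place of code of your own. Each camera call takes 0.05 s, during which the arm holds its last target. There are 200 camera calls.

TASK

Set the filter selector to green and then fire the lamp: with the fingertips push the upright black tab of the round selector around through its clicks until it stands at the green label, and then press the white button on its black base all the way down and let it come up again. Only push the tab from one side at a time, never pinch it, do not press the button before the tab stands at green, and leave the things on the desk where they are.

Things in the scene. Friction and masses are not known exactly. Their poses are not given: they have to be found in the camera images.
- selector: the filter selector's round grey housing, 173 mm across at its rubber foot, top face 34 mm above the desk, fixed to the desk; a 24 mm wide dark stub tube juts out to 101 mm from the axis on its +x side, at mid height. Origin on the wheel's axis at desk level, z up. On it turns an aluminium wheel 116 mm across (top 42 mm above the desk; flat hub of 13 mm radius up to 46 mm).
- wheel (a joint): angle of the wheel, rad, growing counter-clockwise seen from above; the tab's direction in the selector's frame (from +x towards +y) is this + 1.2566. Sprung detents hold it at seven clicks: 0, 0.628, 1.257, 1.885, 2.513, 3.142, 3.770; stops at -0.22 and 3.99. Labels lie at 0, 0.628, 3.142, 3.770; the three between are blank (white dots), and the wheel starts in one of these.
- tab_pointer (a point): point 12 mm beyond the outer end of the upright black tab, 72 mm from the wheel's axis, 55 mm above the desk; over a label's centre when the tab stands at it. The tab is a radial fin, 12 mm thick, white line on top, 34 to 60 mm from the axis, 42 to 68 mm above the desk. A step takes 1 to 4 N on it; past half way the wheel snaps on by itself into the next click and stays.
- label_green: green round label, 17 mm across and 1.5 mm thick, lying on the selector's grey housing 72 mm from the wheel's axis; origin at the centre of its underside. It marks one click position of the tab; which colour lies at which of the four labelled positions varies.
- label_yellow: yellow round label, 17 mm across and 1.5 mm thick, lying on the selector's grey housing 72 mm from the wheel's axis; origin at the centre of its underside. It marks one click position of the tab; which colour lies at which of the four labelled positions varies.
- label_red: red round label, 17 mm across and 1.5 mm thick, lying on the selector's grey housing 72 mm from the wheel's axis; origin at the centre of its underside. It marks one click position of the tab; which colour lies at which of the four labelled positions varies.
- label_blue: blue round label, 17 mm across and 1.5 mm thick, lying on the selector's grey housing 72 mm from the wheel's axis; origin at the centre of its underside. It marks one click position of the tab; which colour lies at which of the four labelled positions varies.
- lamp (a joint): how far the lamp button is pressed, m: 0 up, 0.006 fully down; sprung, about 5 N at the bottom, comes up by itself
- lamp_top (a point): centre of the top of the white lamp button (28 mm across, 22 mm above the desk when up), moving with it; it goes 6 mm straight down into a round black base, 44 mm across and 12 mm high, fixed to the desk
- objective_can: black screw can, 57 mm wide, 68 mm tall, standing loose; origin at the centre of its underside; a bystander
- torch: black pocket torch 93 mm long, 26 mm thick, lying along its y axis, loose; origin at the centre of its underside; a bystander
- vial_6: sample vial with a black cap, 23 mm wide, 62 mm tall, standing loose; origin at the centre of its underside; a bystander
- stage_weight: steel weight with a knob, 32 mm wide, 38 mm tall, standing loose; origin at the centre of its underside; a bystander
- eyepiece_cap: dark rubber cup-shaped eyepiece cap, 54 mm wide, 48 mm tall, open upwards, loose; origin at the centre of its underside; a bystander
Mind the look-alikes: they are no part of the job. There is more than one size of the selector; the job needs the larger.

How it is judged:
By the outcome, as a careful person would: the job done as asked, in the order asked, and still so for the second after the job is handed in, with the robot touching nothing.
It also fails if it takes over 53 s, if anything falls off the work surface, if the arm or the gripper's body presses on something with over 40 N, if the wrist force passes 120 N, or if a joint passes its speed limit or range.

## Working session

There is one attempt and no reset: what is moved stays moved. The work goes in short steps, Python scripts to look and compute and a tool call to move; the robot and the scene stay as the last step left them, time stands still between calls to the robot, and variables do not carry over. Pictures are saved under pics/ and viewed, at most 10 in all, crops included, and the job is handed in when it is done.

Besides the shell and the picture viewer there is one more tool, called as a command line: name --argument value ..., lists and objects as JSON in quotes. apply_moves: Moves the arm, as the interface text tells. Its arguments: {"type":"object","properties":{"moves":{"type":"array","items":{"type":"array","items":{"type":"array","items":{"type":"number"}}}}},"required":["moves"]}

```bash
mkdir -p pics; cat > h.py <<'E'
import numpy as np, cv2
from bench import telemetry, snapshot, ticket, robot
def snap(n,f):
    s=snapshot(n); np.savez('pics/'+f+'.npz',**{k:np.array(v) for k,v in s.items()})
    cv2.imwrite('pics/'+f+'.png',s['image'][:,:,::-1]); return s
def load(f): return dict(np.load('pics/'+f+'.npz'))
def ray(s,u,v,z):
    f=192/np.tan(np.radians(float(s['fovy']))/2); d=s['R'].T@np.array([(u-s['cx'])/f,(v-s['cy'])/f,1]); c=-s['R'].T@s['t']
    return c+d*(z-c[2])/d[2]
def proj(s,X):
    f=192/np.tan(np.radians(float(s['fovy']))/2); p=s['R']@np.array(X)+s['t']; return p[:2]/p[2]*f+[s['cx'],s['cy']]
E
python3 - <<'E'
from h import *
a=snap('scene','a');b=snap('side','b')
for s in(a,b):print(s['fovy'],s['cx'],s['cy'],-s['R'].T@s['t'])
o=telemetry.get_obs();print(o['time'],o['tool_pos'],o['ee_rot'],o['width'])
cv2.imwrite('pics/ab.png',np.vstack([a['image'],b['image']])[:,:,::-1])
E
```

```text
53.93834153402375 258.7675431402976 195.76354487981098 [0.20195588 0.466833   0.68849003]
46.62222248536193 260.58388081402506 189.99058140888414 [ 0.29955537 -0.86689646  0.79679717]
0.1 [0.1956611  0.51391699 0.40364876] [-3.13966672e+00 -2.20640336e-04  2.77781476e+00] 0.09422993331214091
```

View pics/a.png

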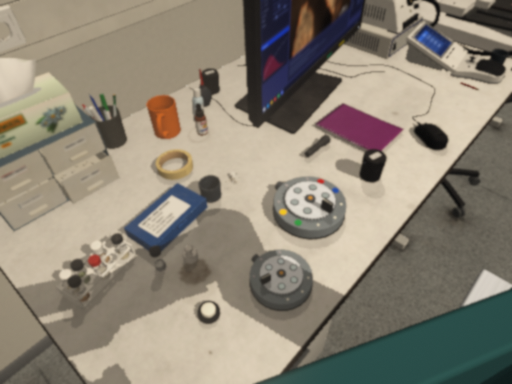

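View pics/b.png

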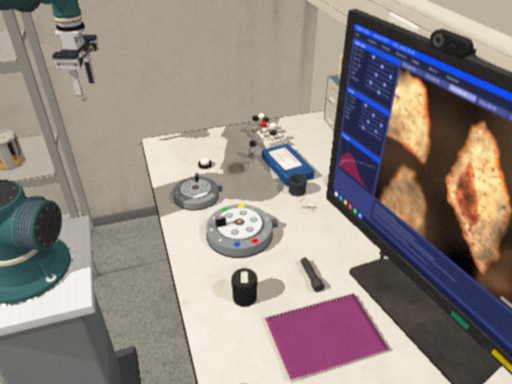

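Scene view: the large selector is at about (309,205), with red (320,181), blue (336,190), yellow (283,211) and green (298,222) labels and the tab near (327,205). The candidates for confusion are the small grey selector at (281,278) and the vial caps around (95,260). The white button on its black base is at (208,311). Next is one close crop to check the choice.

```bash
python3 - <<'E'
from h import *
a=load('a');b=load('b')
A=cv2.resize(a['image'][165:250,260:360],(500,425),interpolation=cv2.INTER_CUBIC)
B=cv2.resize(b['image'][190:266,195:295],(300,228),interpolation=cv2.INTER_CUBIC)
C=np.zeros((425,800,3),np.uint8);C[:,:500]=A;C[:228,500:]=B
cv2.imwrite('pics/c.png',C[:,:,::-1])
for n,s,box in(('a',a,(170,240,265,355)),('b',b,(195,265,200,285))):
    hsv=cv2.cvtColor(s['image'],cv2.COLOR_RGB2HSV)
    for c,lo,hi in(('red',170,180),('yel',20,32),('grn',45,80),('blu',105,125)):
        m=cv2.inRange(hsv,(lo,110,60),(hi,255,255));k=np.zeros_like(m);k[box[0]:box[1],box[2]:box[3]]=1;m*=k
        ys,xs=np.nonzero(m)
        if len(xs):print(n,c,len(xs),xs.mean(),ys.mean(),ray(s,xs.mean(),ys.mean(),.0355))
print('btn',ray(a,208,311,.022),ray(b,205,162,.022))
E
```

```text
a yel 44 282.5 211.5 [0.54417003 0.02571884 0.0355    ]
a grn 26 297.5 222.0 [0.49977855 0.0271411  0.0355    ]
a blu 21 334.95238095238096 189.8095238095238 [ 0.49424699 -0.10945649  0.0355    ]
b yel 19 240.8421052631579 205.8421052631579 [0.54512107 0.02289274 0.0355    ]
b grn 13 224.3846153846154 208.84615384615384 [0.50000182 0.02441404 0.0355    ]
b blu 25 236.6 243.76 [ 0.49451966 -0.1123564   0.0355    ]
btn [0.49827026 0.29836926 0.022     ] [0.50414516 0.27830524 0.022     ]
```

View pics/c.png

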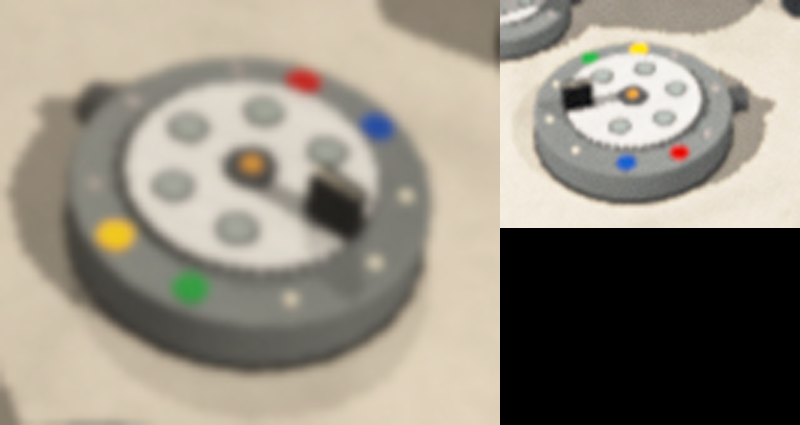

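The crop confirms the choice: the larger selector has four coloured labels, with green at crop (190,288) next to yellow at (115,235). The black tab at (335,205) stands at a blank click. Next I fit the centre and find which click the tab is at.

```bash
cat > geo.py <<'E'
from h import *
from scipy.optimize import least_squares
L=[((.54417,.02572),(.54512,.02289),0),((.49978,.02714),(.5,.02441),.6283),((.49425,-.10946),(.49452,-.11236),3.1416)]
L=[(np.mean(l[:2],0),l[2]) for l in L]
r=least_squares(lambda p:np.concatenate([p[:2]+.072*np.array([np.cos(p[2]+1.2566+a),np.sin(p[2]+1.2566+a)])-q for q,a in L]),[.52,-.04,0])
C=r.x[:2];yaw=r.x[2]
def pt(R,th,z): return np.array([C[0]+R*np.cos(th),C[1]+R*np.sin(th),z])
E
python3 - <<'E'
from geo import *
print(C,yaw,r.fun)
for n in 'ab':
    s=load(n)
    for i in range(7): print(n,i,proj(s,pt(.06,yaw+1.2566+.6283*i,.068)).round(1),proj(s,pt(.06,yaw+1.2566+.6283*i,.042)).round(1))
    g=cv2.cvtColor(s['image'],cv2.COLOR_RGB2GRAY)
    bx=(295,325,195,222) if n=='a' else (150,175,192,215)
    k=np.zeros_like(g);k[bx[0]:bx[1],bx[2]:bx[3]]=1
    ys,xs=np.nonzero((g>150)*k);print(len(xs),xs.mean(),ys.mean(),ray(s,xs.mean(),ys.mean(),.022))
    print(g[bx[0]:bx[1]:2,bx[2]:bx[3]:2] )
E
```

```text
[ 0.5194559  -0.04338449] -0.04059248408617967 [-1.76853335e-04 -1.73656314e-04  1.17707164e-04  1.64158398e-04
  5.91461729e-05  9.49790718e-06]
a 0 [288.  199.6] [287.5 207.3]
a 1 [300.8 208.3] [300. 216.]
a 2 [318.  210.1] [316.8 217.8]
a 3 [332.2 204.1] [330.7 211.8]
a 4 [337.7 193. ] [336.1 200.7]
a 5 [332.8 181.5] [331.4 189.3]
a 6 [320.2 173.8] [319.  181.6]
469 208.85714285714286 306.86993603411514 [0.5032332  0.29163389 0.022     ]
[[169 177 186 189 191 191 193 192 195 197 199 202 200 175]
 [189 190 191 192 192 193 192 195 198 199 199 203 202 182]
 [188 189 191 190 184 182 180 181 190 197 199 201 201 195]
 [187 181 169 158 127 114 118 122 128 144 180 198 200 201]
 [176 144 127 105 110 165 192 198 183 120 102 162 197 203]
 [146 127 102  97 183 213 218 220 220 194 101  93 177 202]
 [148 120  76 146 210 218 220 221 223 220 145  61 139 197]
 [137 108  67 168 215 219 221 223 225 222 154  59 108 193]
 [134  94  60 154 213 220 221 224 225 217 140  57  99 188]
 [138  93  55 105 188 215 221 222 219 192 109  53  91 182]
 [157  97  56  64 122 172 193 198 183 127  64  53 111 191]
 [176 
[... 495 characters left out ...]
4 [0.49792141 0.28451669 0.022     ]
[[225 224 226 225 226 227 228 228 227 224 222 223]
 [228 228 228 225 228 226 228 226 225 227 224 223]
 [227 228 227 227 230 229 227 226 227 227 225 225]
 [226 225 228 228 229 228 230 226 223 227 225 222]
 [225 226 227 229 225 241 245 242 231 221 224 224]
 [228 226 227 216 218 250 249 247 224 144 222 229]
 [227 226 226 147 157 247 243 225 168  47 146 190]
 [228 228 218 116  74 173 175 143  93  20 134 158]
 [230 228 224 147  29  32  39  33  24  45 148 198]
 [230 231 231 221 160 100  86  95 132 192 225 230]
 [232 231 231 232 229 229 231 229 229 234 234 229]
 [231 226 201 209 229 230 225 206 203 205 204 203]
 [229 215 102 128 172 161 164 148 152 154 152 150]]
```

```bash
cat > plan.py <<'E'
from geo import *
from scipy.spatial.transform import Rotation as Ro
o=telemetry.get_obs();T=np.array(o['tool_pos']);R=Ro.from_euler('xyz',o['ee_rot']).as_matrix()
def row(tip,yd=None):  # tip world xyz, desired tool y heading (deg)
    d=R.T@(np.array(tip)-[0,0,-robot.tcp_to_tips]-T)/.05
    t=0 if yd is None else (np.degrees(np.arctan2(R[1,1],R[0,1]))-yd+180)%360-180
    return d.round(2),round(t/10,2)
def push(deg,off=.0185,z=.051,rad=.050):
    a=np.radians(deg);p=pt(rad,a,z);p[:2]+=off*np.array([-np.sin(a),np.cos(a)]);return p,deg-90
if __name__=='__main__':
    print(o['time'],T,o['ee_rot'],o['width'],o['wrist_force'],robot.tcp_to_tips,'y heading',np.degrees(np.arctan2(R[1,1],R[0,1])))
    p,y=push(177.7,.033);p[2]=.12;print('above',p,row(p,y))
    p[2]=.051;print('down',row(p,y))
    for d in range(182,105,-6):print(d,row(*push(d)))
E
python3 plan.py;python3 -c "
from h import *
a=load('a');b=load('b');print(ray(a,208,309.3,.022),ray(b,204.3,160.5,.022))"
```

```text
0.1 [0.1956611  0.51391699 0.40364876] [-3.13966672e+00 -2.20640336e-04  2.77781476e+00] 0.09422993331214091 [ 0.19863037  0.48754102 -0.28187625] 0.1992 y heading 69.15708644575527
above [ 0.46817183 -0.07435131  0.12      ] (array([-9.28, -9.05,  1.7 ]), np.float64(-1.85))
down (array([-9.28, -9.05,  3.08]), np.float64(-1.85))
182 (array([-9.24, -8.84,  3.08]), np.float64(-2.28))
176 (array([-9.17, -8.75,  3.08]), np.float64(-1.68))
170 (array([-9.11, -8.66,  3.08]), np.float64(-1.08))
164 (array([-9.05, -8.56,  3.08]), np.float64(-0.48))
158 (array([-9.01, -8.46,  3.08]), np.float64(0.12))
152 (array([-8.98, -8.35,  3.08]), np.float64(0.72))
146 (array([-8.96, -8.24,  3.08]), np.float64(1.32))
140 (array([-8.95, -8.13,  3.08]), np.float64(1.92))
134 (array([-8.96, -8.02,  3.08]), np.float64(2.52))
128 (array([-8.97, -7.91,  3.08]), np.float64(3.12))
122 (array([-9.  , -7.8 ,  3.08]), np.float64(3.72))
116 (array([-9.04, -7.69,  3.08]), np.float64(4.32))
110 (array([-9.08, -7.59,  3.08]), np.float64(4.92))
[0.50080054 0.29605568 0.022     ] [0.5039317  0.28717933 0.022     ]
```

apply_moves --moves '[[[-1.2, -1.2, 0.2, 0, 1], [-2.3, -2.3, 0.4, 0, 1], [-3.3, -3.3, 0.6, 0, 1], [-4.3, -4.3, 0.8, 0, 1], [-5.3, -5.3, 1, -0.5, 1], [-6.3, -6.3, 1, -1, 1], [-7.3, -7.3, 1, -1.8, 1], [-8.3, -8.2, 1, -1.8, 1], [-9.3, -9, 1, -1.8, 1], [-9.3, -9, 1, -1.8, 1]]]'

```text
time: 1.35
tool_pos: [0.4566, -0.0473, 0.3547]
ee_rot: [3.141, 0.0, 3.091]
wrist_force: [1.6, 1.0, 0.5]
width: 0.0006
finger_force: 0.0
```

```bash
python3 - <<'E'
from plan import *
w=snap('wrist','w1')
p,y=push(177.7,.033);print(o['time'],T,o['width'],'down',row(p,y))
print(proj(w,[*C,.046]),proj(w,pt(.072,yaw+1.885,.0355)))
cv2.imwrite('pics/w1b.png',np.hstack([w['image'],snap('side','b1')['image'][130:,100:388]])[:,:,::-1] if 0 else w['image'][:,:,::-1])
E
```

```text
1.35 [ 0.45658349 -0.04728123  0.35472955] 0.0005954575417962111 down (array([-0.26, -0.53,  2.09]), np.float64(-0.06))
[268.82771009 255.67764811] [340.5150745  228.69080395]
```

View pics/w1.png

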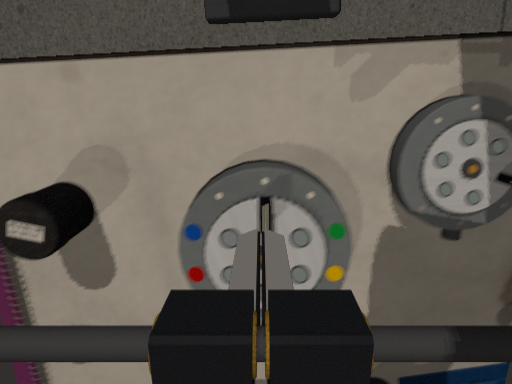

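The wrist view shows the tab end at (265,200), pointing at the middle white dot, with green at (338,231), within 2 mm of prediction. I'll go down beside the tab on the blue side.

apply_moves --moves '[[[-0.25, -0.55, 0, 0, 1], [-0.25, -0.55, 0, 0, 1], [-0.25, -0.55, 0.6, 0, 1], [-0.25, -0.55, 1.2, 0, 1], [-0.25, -0.55, 1.7, 0, 1], [-0.25, -0.55, 2.1, 0, 1], [-0.25, -0.55, 2.1, 0, 1], [-0.25, -0.55, 2.1, 0, 1]]]'

```text
time: 2.4
tool_pos: [0.4675, -0.0727, 0.2509]
ee_rot: [3.142, 0.001, 3.093]
wrist_force: [-0.4, -0.6, 0.3]
width: 0.0003
finger_force: 0.0
```

```bash
python3 plan.py; python3 - <<'E'
from h import *
w=snap('wrist','w2');b=snap('side','b2')
cv2.imwrite('pics/w2b.png',np.hstack([w['image'][100:300,140:400],cv2.resize(b['image'][170:270,180:310],(260,200))])[:,:,::-1])
E
```

```text
2.4 [ 0.46746023 -0.07267926  0.25088398] [3.14156524e+00 1.17530562e-03 3.09277660e+00] 0.00029443920402452337 [-0.41799021 -0.6243277   0.27481687] 0.1992 y heading 87.20304801937046
above [ 0.46817183 -0.07435131  0.12      ] (array([-0.02, -0.03, -1.37]), np.float64(-0.05))
down (array([-0.02, -0.03,  0.01]), np.float64(-0.05))
182 (array([-0.04,  0.18,  0.01]), np.float64(-0.48))
176 (array([-0.  ,  0.29,  0.01]), np.float64(0.12))
170 (array([0.03, 0.39, 0.01]), np.float64(0.72))
164 (array([0.05, 0.5 , 0.01]), np.float64(1.32))
158 (array([0.06, 0.62, 0.01]), np.float64(1.92))
152 (array([0.05, 0.73, 0.01]), np.float64(2.52))
146 (array([0.04, 0.84, 0.01]), np.float64(3.12))
140 (array([0.01, 0.95, 0.01]), np.float64(3.72))
134 (array([-0.03,  1.05,  0.01]), np.float64(4.32))
128 (array([-0.08,  1.15,  0.01]), np.float64(4.92))
122 (array([-0.14,  1.25,  0.01]), np.float64(5.52))
116 (array([-0.2 ,  1.33,  0.01]), np.float64(6.12))
110 (array([-0.28,  1.41,  0.01]), np.float64(6.72))
```

View pics/w2b.png

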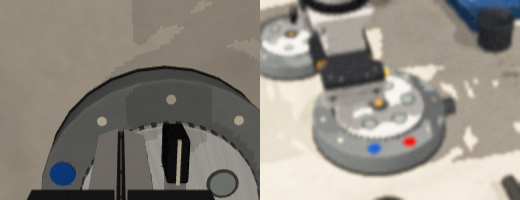

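The fingertips stand just left (−y side) of the tab at crop (176,155), with a gap between them. I'll push the first step slowly.

apply_moves --moves '[[[-0.02, 0.12, 0, -0.2, 1], [-0.02, 0.2, 0, 0, 1], [0, 0.29, 0, 0.1, 1], [0.02, 0.35, 0, 0.4, 1], [0.03, 0.4, 0, 0.7, 1], [0.04, 0.45, 0, 1, 1], [0.05, 0.5, 0, 1.3, 1], [0.06, 0.56, 0, 1.6, 1], [0.06, 0.62, 0, 1.9, 1], [0.06, 0.62, 0, 1.9, 1]]]'

```text
time: 3.75
tool_pos: [0.4653, -0.0514, 0.251]
ee_rot: [-3.109, 0.01, 2.759]
wrist_force: [-5.6, -38.5, 0.0]
width: 0.0005
finger_force: 19.6
```

```bash
python3 plan.py|grep -v -e above -e down; python3 - <<'E'
from h import *
w=snap('wrist','w3')
cv2.imwrite('pics/w3b.png',w['image'][100:300,140:400,::-1])
E
```

```text
3.75 [ 0.46525167 -0.05136018  0.25104818] [-3.10896109  0.00972204  2.7594417 ] 0.0005064292133175629 [-5.62022458e+00 -3.84731227e+01  3.19759496e-02] 0.1992 y heading 68.08618028765046
182 (array([-0.18, -0.19,  0.02]), np.float64(-2.39))
176 (array([-0.11, -0.11,  0.02]), np.float64(-1.79))
170 (array([-0.04, -0.02,  0.02]), np.float64(-1.19))
164 (array([0.01, 0.08, 0.01]), np.float64(-0.59))
158 (array([0.05, 0.18, 0.01]), np.float64(0.01))
152 (array([0.09, 0.29, 0.01]), np.float64(0.61))
146 (array([0.11, 0.4 , 0.  ]), np.float64(1.21))
140 (array([ 0.12,  0.51, -0.  ]), np.float64(1.81))
134 (array([ 0.12,  0.62, -0.  ]), np.float64(2.41))
128 (array([ 0.1 ,  0.73, -0.01]), np.float64(3.01))
122 (array([ 0.08,  0.84, -0.01]), np.float64(3.61))
116 (array([ 0.04,  0.95, -0.01]), np.float64(4.21))
110 (array([-0.  ,  1.05, -0.02]), np.float64(4.81))
```

View pics/w3b.png

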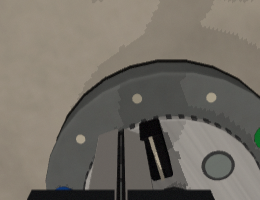

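```bash
python3 - <<'E'
from plan import *
w=load('w3')
A=ray(w,290,237,.068);B=ray(w,298,278,.068)
for q in(A,B):print(q,np.degrees(np.arctan2(*(q[:2]-C)[::-1])),np.hypot(*(q[:2]-C)))
print(np.degrees(np.arctan2(*(A-B)[1::-1])))
tip=T+R[:,2]*robot.tcp_to_tips;print('tip',tip,tip[:2]-C,o['qvel'])
print('dots',[proj(w,pt(.072,yaw+1.2566+.6283*i,.034))-[140,100] for i in(2,3,4)])
E
```

```text
[ 0.46132905 -0.04009717  0.068     ] 176.76312611280642 0.05821972693304977
[ 0.48536078 -0.04448971  0.068     ] -178.14336482764048 0.03411302254549389
169.64176978014393
tip [ 0.46464202 -0.0580864   0.05197486] [-0.05481388 -0.01470191] [-0.00163614 -0.00109296  0.000707    0.0020388   0.00205643 -0.00262388]
dots [array([212.57361786,  93.76334869]), array([138.57997394,  95.09270231]), array([ 82.21806301, 135.71286616])]
```

apply_moves --moves '[[[0, 0, 0, 0, 1]]]'

```text
time: 3.92
tool_pos: [0.4652, -0.0514, 0.2511]
ee_rot: [-3.109, 0.01, 2.759]
wrist_force: [-6.0, -38.2, -0.5]
width: 0.0005
finger_force: 19.5
```

```bash
python3 - <<'E'
from plan import *
F=np.array(o['wrist_force']);t=np.array(o['wrist_torque'])
r=np.cross(F,t)/(F@F);print(F,t,'r',r,'F',F/np.linalg.norm(F),'axial',t@F/np.linalg.norm(F),'pt',T+r, R[:,1])
b=snap('side','b3');a=snap('scene','a3')
M=np.hstack([cv2.resize(a['image'][130:260,240:380],(420,390)),cv2.resize(b['image'][130:260,170:296],(378,390))])
cv2.imwrite('pics/ab3.png',M[:,:,::-1])
E
```

```text
[ -6.01576628 -38.22290161  -0.54510602] [-7.20857942  1.0764226   0.19241339] r [-0.00451949  0.00339702 -0.18832234] F [-0.15545722 -0.98774219 -0.01408643] axial 0.0546873080959148 pt [ 0.46072874 -0.04803577  0.06273271] [ 0.37303457  0.9272583  -0.03220627]
```

View pics/ab3.png

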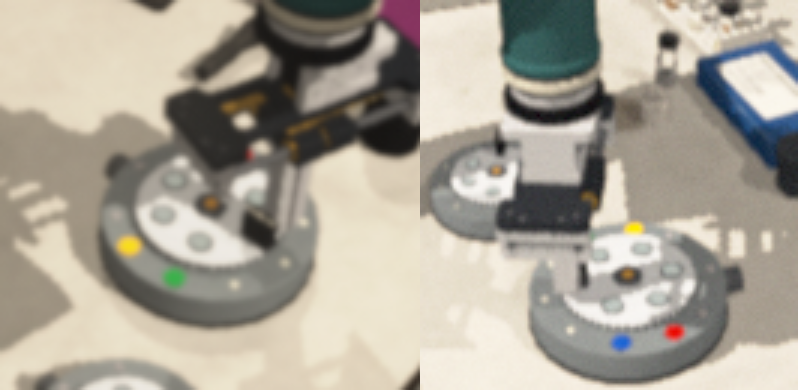

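Force is −38 N at about z=0.063 on the tab's outer end, and the tab has turned only a few degrees. I'm backing off to look rather than pushing harder.

apply_moves --moves '[[[0, -0.2, 0, -0.5, 1], [0, -0.4, 0, -1, 1], [0, -0.5, 0, -1.5, 1], [0, -0.5, 0, -1.9, 1], [0, -0.5, 0, -1.9, 1]]]'

```text
time: 4.65
tool_pos: [0.4566, -0.0653, 0.2502]
ee_rot: [3.141, 0.0, 3.091]
wrist_force: [0.1, 0.2, -0.9]
width: 0.0004
finger_force: 0.0
```

```bash
python3 plan.py|grep -v -e above -e down; python3 - <<'E'
from plan import *
w=snap('wrist','w4')
cv2.imwrite('pics/w4b.png',cv2.resize(w['image'][80:320,100:420,::-1],(800,600),interpolation=cv2.INTER_CUBIC))
print('tip',T+R[:,2]*robot.tcp_to_tips-[*C,0])
E
```

```text
4.65 [ 0.45661427 -0.06526211  0.25022304] [3.14126102e+00 3.53272968e-04 3.09139387e+00] 0.0003594130472326823 [ 0.08303369  0.1563368  -0.88071337] 0.1992 y heading 87.1238281214287
182 (array([-0.27,  0.05,  0.  ]), np.float64(-0.49))
176 (array([-0.23,  0.15,  0.  ]), np.float64(0.11))
170 (array([-0.2 ,  0.26,  0.  ]), np.float64(0.71))
164 (array([-0.18,  0.37,  0.  ]), np.float64(1.31))
158 (array([-0.17,  0.48,  0.  ]), np.float64(1.91))
152 (array([-0.17,  0.59,  0.  ]), np.float64(2.51))
146 (array([-0.19,  0.7 ,  0.  ]), np.float64(3.11))
140 (array([-0.21,  0.81,  0.  ]), np.float64(3.71))
134 (array([-0.25,  0.91,  0.  ]), np.float64(4.31))
128 (array([-0.3 ,  1.01,  0.  ]), np.float64(4.91))
122 (array([-0.36,  1.11,  0.  ]), np.float64(5.51))
116 (array([-0.43,  1.2 ,  0.  ]), np.float64(6.11))
110 (array([-0.5 ,  1.28,  0.  ]), np.float64(6.71))
tip [-0.06276803 -0.02181517  0.05102306]
```

View pics/w4b.png

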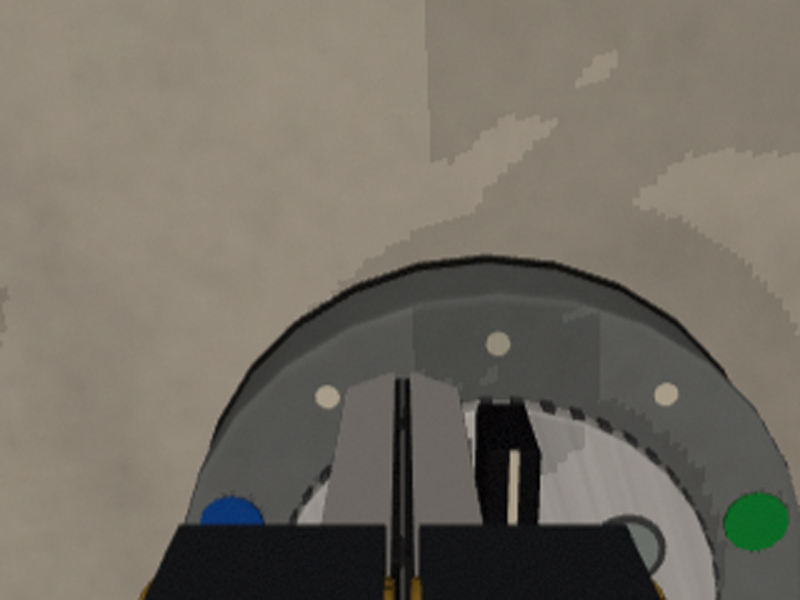

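The tab sprang back to its click; it stands square at (515,460) in the crop, with the finger free on its left. I'll push again gently, square to the tab, reading the force in stages.

apply_moves --moves '[[[-0.3, 0, 0, 0, 1], [-0.3, 0, 0, 0, 1], [-0.3, 0.06, 0, 0, 1], [-0.3, 0.12, 0, 0, 1], [-0.3, 0.12, 0, 0, 1], [-0.3, 0.12, 0, 0, 1]]]'

```text
time: 5.45
tool_pos: [0.4718, -0.0603, 0.2499]
ee_rot: [-3.141, -0.0, 3.092]
wrist_force: [0.3, -2.3, -1.6]
width: 0.0004
finger_force: 1.1
```

apply_moves --moves '[[[0, 0.06, 0, 0.2, 1], [0, 0.06, 0, 0.2, 1], [0, 0.06, 0, 0.2, 1]]]'

```text
time: 5.82
tool_pos: [0.4716, -0.0589, 0.2499]
ee_rot: [-3.136, -0.001, 3.057]
wrist_force: [-1.1, -8.4, -0.9]
width: 0.0006
finger_force: 4.2
```

apply_moves --moves '[[[0.01, 0.06, 0, 0.3, 1], [0.01, 0.06, 0, 0.3, 1], [0.01, 0.06, 0, 0.3, 1]]]'

```text
time: 6.2
tool_pos: [0.4711, -0.0574, 0.25]
ee_rot: [-3.13, -0.001, 3.004]
wrist_force: [-2.8, -13.7, -1.2]
width: 0.0003
finger_force: 7.4
```

```bash
python3 - <<'E'
from plan import *
F=np.array(o['wrist_force']);t=np.array(o['wrist_torque'])
r=np.cross(F,t)/(F@F);print(F,t,'F',F/np.linalg.norm(F),'pt',T+r-[*C,0], 'tip',T+R[:,2]*.1992-[*C,0],R[:,1])
w=snap('wrist','w5')
g=w['image'];cv2.imwrite('pics/w5.png',g[:,:,::-1])
# tab's white line: bright low-sat thin blob on black
for n in('w4','w5'):
    s=load(n);h=cv2.cvtColor(s['image'],cv2.COLOR_RGB2GRAY)
    blk=cv2.morphologyEx((h<60).astype(np.uint8),cv2.MORPH_CLOSE,np.ones((7,7)))
    u0,v0=proj(s,pt(.053,np.radians(175),.068)).astype(int)
    k=np.zeros_like(h);k[v0-14:v0+16,max(u0-22,0):u0+22]=1
    ys,xs=np.nonzero((h>110)&(blk>0)&(k>0));print(n,(u0,v0),len(xs))
    if len(xs)>5:
        P=np.array([ray(s,x,y,.068)[:2] for x,y in zip(xs,ys)]);d=P-C
        print('tab angle',np.degrees(np.arctan2(d[:,1],d[:,0]).mean()%(2*np.pi)), np.median(np.degrees(np.arctan2(d[:,1],d[:,0]))%360),np.hypot(*d.T).min(),np.hypot(*d.T).max())
E
```

```text
[ -2.80945205 -13.73013342  -1.19237367] [-2.71326294  0.5992724   0.13900203] F [-0.19974415 -0.97617394 -0.08477442] pt [-0.05435389  0.00427751  0.05318562] tip [-0.04883611 -0.01632286  0.05081888] [ 0.1370515   0.99049531 -0.01165863]
w4 (np.int64(312), np.int64(269)) 81
tab angle 121.58798871804582 179.3618601703035 0.04406843588928828 0.05786469699283009
w5 (np.int64(300), np.int64(242)) 76
tab angle 178.454457705562 178.44540093806862 0.045022579571351536 0.05819901344985031
```

The tab has barely turned at 14 N (178.4°), which does not fit the 1–4 N description. Something low may be catching, so I'll back off, raise the tips 8 mm and try again.

apply_moves --moves '[[[0, -0.25, 0, -0.5, 1], [0, -0.25, 0, -0.5, 1], [0, -0.25, -0.16, -0.5, 1], [0, -0.25, -0.16, -0.5, 1], [0, -0.1, -0.16, -0.3, 1], [0, 0, -0.16, -0.1, 1], [0, 0, -0.16, 0, 1], [0, 0, -0.16, 0, 1]]]'

```text
time: 7.25
tool_pos: [0.4713, -0.0565, 0.2586]
ee_rot: [-3.131, -0.001, 3.004]
wrist_force: [-3.6, -11.4, 1.6]
width: -0.0
finger_force: 4.7
```

apply_moves --moves '[[[0.01, 0.08, 0, 0.4, 1], [0.01, 0.08, 0, 0.4, 1], [0.01, 0.08, 0, 0.4, 1]]]'

```text
time: 7.62
tool_pos: [0.4711, -0.0543, 0.2589]
ee_rot: [-3.125, 0.0, 2.934]
wrist_force: [-5.4, -18.5, 2.6]
width: 0.0009
finger_force: 7.7
```

```bash
python3 - <<'E'
from plan import *
F=np.array(o['wrist_force']);t=np.array(o['wrist_torque'])
r=np.cross(F,t)/(F@F);print(F,'F',F/np.linalg.norm(F),'pt',T+r-[*C,0], 'tip',T+R[:,2]*.1992-[*C,0],R[:,1])
a=snap('scene','a6');b=snap('side','b6');w=snap('wrist','w6')
cv2.imwrite('pics/abw6.png',np.hstack([cv2.resize(a['image'][160:250,260:360],(400,360),interpolation=cv2.INTER_CUBIC),cv2.resize(w['image'][130:310,180:380],(400,360))])[:,:,::-1])
E
```

```text
[ -5.36366797 -18.52422274   2.58930448] F [-0.27565125 -0.95200246  0.13307032] pt [-0.06226568 -0.03290535  0.07257286] tip [-0.04904652 -0.01413202  0.0597004 ] [ 0.20603827  0.97840249 -0.01663744]
```

View pics/abw6.png

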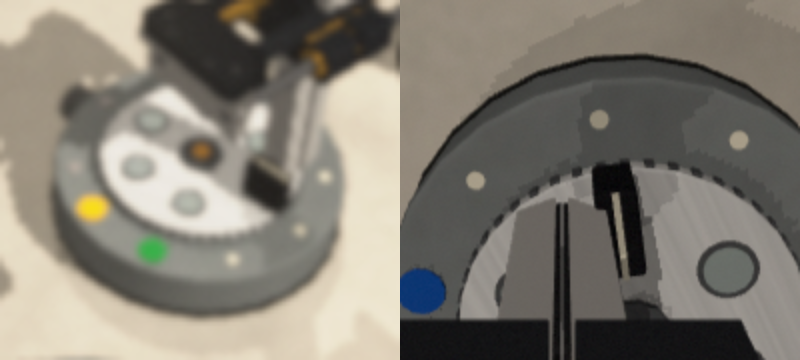

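```bash
python3 - <<'E'
from plan import *
for n in('w1','w2','w4','w3','w5','w6'):
    s=load(n);h=cv2.cvtColor(s['image'],cv2.COLOR_RGB2GRAY)
    mid=proj(s,pt(.05,np.radians(175),.068))
    k=np.zeros_like(h);cv2.circle(k,tuple(int(v) for v in mid),26,1,-1)
    # white line: tophat across (horizontal) narrow bright
    th=cv2.morphologyEx(h,cv2.MORPH_TOPHAT,np.ones((1,11)))
    m=((th>60)*k).astype(np.uint8);nn,lab,st,ce=cv2.connectedComponentsWithStats(m)
    for i in range(1,nn):
        if st[i,4]<20: continue
        ys,xs=np.nonzero(lab==i);P=np.array([ray(s,x,y,.068)[:2] for x,y in zip(xs,ys)])
        vx=cv2.fitLine(P.astype(np.float32),cv2.DIST_L2,0,0,0)[0:4].ravel();d=P-C
        print(n,st[i],'dir',round(np.degrees(np.arctan2(vx[1],vx[0]))%180,1),'pos ang',round(np.median(np.degrees(np.arctan2(d[:,1],d[:,0]))%360),1),'rad',np.hypot(*d.T).min().round(3),np.hypot(*d.T).max().round(3))
E
```

```text
w1 [262 204   7  26 150] dir 175.6 pos ang 181.9 rad 0.036 0.058
w2 [316 240   6  40 161] dir 177.4 pos ang 179.7 rad 0.035 0.058
w4 [303 260   5  30 119] dir 176.8 pos ang 179.4 rad 0.041 0.058
w3 [288 236  15  39 154] dir 175.3 pos ang 177.2 rad 0.036 0.059
w5 [292 233   7  41 169] dir 176.4 pos ang 178.6 rad 0.036 0.059
w6 [286 226   8  39 150] dir 176.6 pos ang 178.4 rad 0.036 0.059
```

The tab's line stays within about 2° even under 38 N, so it is held almost rigidly in this direction. I'll lift over and test gently from the other side, staying far below half a step.

apply_moves --moves '[[[0, -0.2, 0, -0.5, 1], [0, -0.2, -0.5, -1, 1], [0, -0.2, -0.9, -1, 1], [0.1, 0.4, -0.9, -1, 1], [0.18, 0.9, -0.9, -1, 1], [0.18, 0.9, -0.9, -1, 1], [0.18, 0.9, -0.3, -1, 1], [0.18, 0.9, 0.17, -1, 1], [0.18, 0.9, 0.17, -1, 1], [0.18, 0.9, 0.17, -1, 1]]]'

```text
time: 9.02
tool_pos: [0.4726, -0.0046, 0.2504]
ee_rot: [-3.141, 0.001, 3.109]
wrist_force: [0.1, 0.6, 0.0]
width: 0.0004
finger_force: 0.0
```

```bash
cat > st.py <<'E'
from plan import *
import sys
n=sys.argv[1];w=snap('wrist',n)
F=np.array(o['wrist_force']);tip=T+R[:,2]*.1992-[*C,0]
print('t',o['time'],'F',F.round(1),'tip',tip.round(4),'heading',np.degrees(np.arctan2(R[1,1],R[0,1])).round(1))
h=cv2.cvtColor(w['image'],cv2.COLOR_RGB2GRAY);best=[]
for tf,tn in((cv2.MORPH_TOPHAT,np.ones((1,11))),(cv2.MORPH_TOPHAT,np.ones((11,1)))):
    m=(cv2.morphologyEx(h,tf,tn)>60).astype(np.uint8);nn,lab,st,ce=cv2.connectedComponentsWithStats(m)
    for i in range(1,nn):
        if st[i,4]<40: continue
        ys,xs=np.nonzero(lab==i);P=np.array([ray(w,x,y,.068)[:2] for x,y in zip(xs,ys)]);d=P-C;rr=np.hypot(*d.T)
        if rr.min()>.028 and rr.max()<.066:
            v=cv2.fitLine(P.astype(np.float32),cv2.DIST_L2,0,0,0).ravel()
            print('line',st[i],'dir',np.degrees(np.arctan2(v[1],v[0]))%180,'pos',np.median(np.degrees(np.arctan2(d[:,1],d[:,0]))%360),rr.min(),rr.max())
E
python3 st.py w7
```

```text
t 9.025 F [0.1 0.6 0. ] tip [-0.0465  0.0387  0.0512] heading 88.1
line [186 236   7  44 181] dir 177.31613 pos 180.16355116481634 0.03325916500183972 0.05832423871391286
line [265 316   4  48 130] dir 179.82968 pos 77.84142573270307 0.03879359126556951 0.046163151901009204
```

apply_moves --moves '[[[0, -0.2, 0, 0, 1], [0, -0.35, 0, 0, 1], [0, -0.4, 0, 0, 1], [0, -0.44, 0, 0, 1], [0, -0.44, 0, 0, 1], [0, -0.44, 0, 0, 1]]]'

```text
time: 9.82
tool_pos: [0.4718, -0.0251, 0.2502]
ee_rot: [3.138, 0.001, 3.11]
wrist_force: [-0.1, 5.9, 3.6]
width: 0.0007
finger_force: 3.0
```

```bash
python3 st.py w8
```

```text
t 9.825 F [-0.1  5.9  3.6] tip [-0.0474  0.0191  0.051 ] heading 88.2
line [224 236   5  45 182] dir 178.13844 pos 180.39181318660172 0.03306851825340501 0.058694258213430495
line [217 280   8   9  66] dir 4.770534 pos 187.9579058698443 0.028352968596767943 0.03377372306920483
```

apply_moves --moves '[[[0, -0.06, 0, 0, 1], [0, -0.06, 0, 0, 1], [0, -0.06, 0, 0, 1]]]'

```text
time: 10.25
tool_pos: [0.4717, -0.0265, 0.2502]
ee_rot: [3.132, 0.001, 3.11]
wrist_force: [-0.3, 11.8, 4.5]
width: 0.0004
finger_force: 6.1
```

```bash
python3 st.py w9
```

```text
t 10.25 F [-0.3 11.8  4.5] tip [-0.0475  0.0187  0.051 ] heading 88.2
line [224 236   5  45 181] dir 178.10023 pos 180.7527534909049 0.0331205596208936 0.058744726113764224
line [217 280   9   9  74] dir 25.768917 pos 188.325489209282 0.02840471719489142 0.03394329519617688
```

Both directions are equally stiff (12 N gives about 0.5°), so the tab is held very firmly in this click. I'll return to the −y side and build the push up in stages at the tab's outer end, watching the force and keeping well under the wrist limit.

apply_moves --moves '[[[0, 0.25, 0, 0, 1], [0, 0.25, -0.5, 0, 1], [0, 0.25, -0.9, 0, 1], [0.15, -0.3, -0.9, 0, 1], [0.15, -0.75, -0.9, 0, 1], [0.15, -0.75, -0.9, 0, 1], [0.15, -0.75, -0.4, 0, 1], [0.15, -0.75, 0, 0, 1], [0.15, -0.75, 0, 0, 1], [0.15, -0.75, 0, 0, 1]]]'

```text
time: 11.55
tool_pos: [0.4631, -0.0661, 0.2501]
ee_rot: [-3.141, 0.001, 3.11]
wrist_force: [0.7, -0.1, 0.9]
width: 0.0005
finger_force: 0.0
```

```bash
python3 st.py w10; python3 -c "
from plan import *
print({k:np.array(v).round(3).tolist() for k,v in o.items()}); print([x for x in dir(robot) if x[0]!='_'])"
```

```text
t 11.55 F [ 0.7 -0.1  0.9] tip [-0.0562 -0.0227  0.0509] heading 88.2
line [304 249   5  41 161] dir 178.14973 pos 179.5195408699773 0.03495272763092113 0.0587169522662326
{'time': 11.6, 'joint_positions': [-0.263, -0.011, 1.785, -0.0, 1.366, -1.802], 'qvel': [-0.003, -0.006, -0.005, -0.003, -0.001, -0.004], 'joint_torque': [0.029, -27.038, -27.482, -0.031, 0.086, 0.003], 'tool_pos': [0.463, -0.066, 0.251], 'ee_rot': [-3.141, 0.002, 3.11], 'wrist_force': [-0.441, 0.007, -0.241], 'wrist_torque': [0.022, -0.003, -0.024], 'finger_force': 0.0, 'width': 0.0}
['IKError', 'tcp_to_tips']
```

apply_moves --moves '[[[0, 0.1, 0, 0, 1], [0, 0.2, 0, 0, 1], [0, 0.3, 0, 0.2, 1], [0, 0.3, 0, 0.2, 1], [0, 0.3, 0, 0.2, 1]]]'

```text
time: 12.22
tool_pos: [0.4632, -0.0555, 0.2507]
ee_rot: [-3.126, 0.001, 3.074]
wrist_force: [-2.9, -18.3, 0.6]
width: 0.0007
finger_force: 9.1
```

apply_moves --moves '[[[0, 0.1, 0, 0.1, 1], [0, 0.1, 0, 0.1, 1], [0, 0.1, 0, 0.1, 1]]]'

```text
time: 12.6
tool_pos: [0.4633, -0.053, 0.2508]
ee_rot: [-3.117, 0.001, 3.056]
wrist_force: [-4.2, -28.3, 0.5]
width: 0.0002
finger_force: 14.1
```

```bash
python3 st.py w11
```

```text
t 12.6 F [ -4.2 -28.3   0.5] tip [-0.0564 -0.0144  0.0517] heading 85.1
line [292 248   4  32 109] dir 176.89246 pos 177.32548655603807 0.04038553039095358 0.05867302387511434
```

apply_moves --moves '[[[0, 0.1, 0, 0.1, 1], [0, 0.1, 0, 0.1, 1], [0, 0.1, 0, 0.1, 1]]]'

```text
time: 13.02
tool_pos: [0.4634, -0.0505, 0.2509]
ee_rot: [-3.109, 0.001, 3.037]
wrist_force: [-5.7, -37.7, 0.9]
width: 0.001
finger_force: 19.2
```

```bash
python3 st.py w12
```

```text
t 13.025 F [ -5.7 -37.7   0.9] tip [-0.0566 -0.0136  0.0518] heading 84.0
line [291 248   4  29 109] dir 176.06029 pos 177.0332352957779 0.04215507980029841 0.058627406023746935
```

```bash
python3 -c "
from plan import *
print(np.array(o['joint_torque']).round(2),np.array(o['joint_positions']).round(3),np.array(o['wrist_torque']).round(2))
F=np.array(o['wrist_force']);t=np.array(o['wrist_torque']);r=np.cross(F,t)/(F@F);p=T+r-[*C,0];u=F/np.linalg.norm(F)
for y in(-.01,-.004,0):print((p+u*(y-p[1])/u[1]).round(4))
"
```

```text
[ 17.94 -26.83 -26.45  12.51   0.73  -0.  ] [-0.22  -0.015  1.789 -0.033  1.364 -1.679] [-7.01  1.15 -0.03]
[-0.0559 -0.01    0.0698]
[-0.0549 -0.004   0.0697]
[-0.0543  0.      0.0696]
```

apply_moves --moves '[[[0, 0.15, 0, 0.1, 1], [0, 0.15, 0, 0.1, 1], [0, 0.15, 0, 0.1, 1]]]'

```text
time: 13.45
tool_pos: [0.4647, -0.0335, 0.2496]
ee_rot: [3.141, 0.0, 3.023]
wrist_force: [-0.9, -0.7, 0.1]
width: 0.0002
finger_force: 0.0
```

```bash
python3 st.py w13
```

```text
t 13.45 F [-0.9 -0.7  0.1] tip [-0.0547  0.01    0.0504] heading 83.2
line [316 257  13  15  79] dir 26.456884 pos 137.1094366588717 0.05742550582372038 0.06288460271230956
line [295 265  19  25 127] dir 141.88641 pos 141.80489924412362 0.04139454897005481 0.057898321835540174
line [294 265  20  25 126] dir 141.6868 pos 141.79126305552987 0.0413529427024584 0.057898321835540174
line [212 281  17   8  68] dir 71.6031 pos 202.6042615485881 0.03883307060443687 0.04647562264081116
```

It broke loose and snapped one click on: the tab line now reads 141.8°, against 141.7° predicted. The resistance was stiction. Green is the next click, at 105.7°.

```bash
python3 plan.py|grep -v -e above -e down
```

```text
13.5 [ 0.46473856 -0.03351131  0.24954256] [3.14100428e+00 2.99995462e-05 3.02316511e+00] 0.00016410097105846376 [ 0.47596129  0.29735998 -0.04603562] 0.1992 y heading 83.21460263806841
182 (array([-0.18, -0.59, -0.01]), np.float64(-0.88))
176 (array([-0.13, -0.48, -0.01]), np.float64(-0.28))
170 (array([-0.09, -0.38, -0.01]), np.float64(0.32))
164 (array([-0.06, -0.27, -0.01]), np.float64(0.92))
158 (array([-0.05, -0.16, -0.01]), np.float64(1.52))
152 (array([-0.04, -0.05, -0.01]), np.float64(2.12))
146 (array([-0.05,  0.06, -0.01]), np.float64(2.72))
140 (array([-0.07,  0.17, -0.01]), np.float64(3.32))
134 (array([-0.1 ,  0.28, -0.01]), np.float64(3.92))
128 (array([-0.14,  0.38, -0.01]), np.float64(4.52))
122 (array([-0.2 ,  0.48, -0.01]), np.float64(5.12))
116 (array([-0.26,  0.57, -0.01]), np.float64(5.72))
110 (array([-0.33,  0.66, -0.01]), np.float64(6.32))
```

apply_moves --moves '[[[-0.05, -0.1, 0, 1, 1], [-0.05, -0.1, 0, 2, 1], [-0.05, -0.05, 0, 2.8, 1], [-0.05, 0.03, 0, 3.1, 1], [-0.06, 0.12, 0, 3.2, 1], [-0.07, 0.17, 0, 3.3, 1], [-0.08, 0.22, 0, 3.6, 1], [-0.08, 0.22, 0, 3.6, 1]]]'

```text
time: 14.5
tool_pos: [0.4691, -0.0249, 0.2494]
ee_rot: [-3.134, 0.001, 2.394]
wrist_force: [-5.5, -6.7, 2.9]
width: 0.0003
finger_force: 4.7
```

```bash
python3 st.py w14;python3 plan.py|grep -v -e above -e down|tail -7
```

```text
t 14.5 F [-5.5 -6.7  2.9] tip [-0.0513  0.0173  0.0502] heading 47.2
line [293 240   6  44 169] dir 140.48102 pos 141.29473753157117 0.03277249562428851 0.05794776873241332
line [258 362   8  17  97] dir 141.34503 pos 275.2069844940622 0.02835022746281232 0.037270978861334965
line [299 282   9   8  48] dir 56.78171 pos 135.1607007814498 0.029089477202676794 0.033497433190758055
146 (array([-0.06, -0.1 , -0.01]), np.float64(-0.88))
140 (array([-0.01, -0.  , -0.02]), np.float64(-0.28))
134 (array([ 0.03,  0.1 , -0.02]), np.float64(0.32))
128 (array([ 0.06,  0.21, -0.02]), np.float64(0.92))
122 (array([ 0.07,  0.32, -0.02]), np.float64(1.52))
116 (array([ 0.08,  0.43, -0.02]), np.float64(2.12))
110 (array([ 0.07,  0.54, -0.02]), np.float64(2.72))
```

apply_moves --moves '[[[0, 0.1, 0, 0, 1], [0, 0.2, 0, 0, 1], [0, 0.2, 0, 0, 1]]]'

```text
time: 14.92
tool_pos: [0.4768, -0.0162, 0.2495]
ee_rot: [3.141, -0.0, 2.394]
wrist_force: [0.6, 0.3, -0.3]
width: 0.0005
finger_force: 0.0
```

apply_moves --moves '[[[0, 0.07, 0, 0, 1], [0, 0.07, 0, 0, 1], [0, 0.07, 0, 0, 1]]]'

```text
time: 15.3
tool_pos: [0.4794, -0.0133, 0.2495]
ee_rot: [3.141, -0.0, 2.394]
wrist_force: [-0.1, -0.9, -0.4]
width: 0.0002
finger_force: 0.0
```

```bash
python3 st.py w15
```

```text
t 15.3 F [-0.1 -0.9 -0.4] tip [-0.0399  0.0303  0.0503] heading 47.2
line [293 247  17  34 141] dir 117.15581 pos 116.57826201692872 0.037178488635294826 0.057652982980812374
line [216 281  13   8  66] dir 34.018772 pos 177.0008519317797 0.03752452416651767 0.04480390741134785
```

apply_moves --moves '[[[0, -0.1, 0, 0, 1], [0, -0.1, 0, 0, 1], [0, -0.1, 0, 0, 1], [0, -0.1, 0, 0, 1]]]'

```text
time: 15.85
tool_pos: [0.4758, -0.0174, 0.2495]
ee_rot: [3.141, 0.0, 2.394]
wrist_force: [-0.2, 0.5, 0.1]
width: 0.0005
finger_force: 0.0
```

```bash
python3 st.py w16;python3 plan.py|grep -v -e above -e down|tail -7
```

```text
t 15.85 F [-0.2  0.5  0.1] tip [-0.0436  0.0261  0.0503] heading 47.2
line [300 247  21  40 175] dir 117.215256 pos 116.49360158796357 0.03301118557985791 0.057541502917794245
line [311 247  10  17  60] dir 114.96701 pos 116.51229847336214 0.0479394976713666 0.057541502917794245
146 (array([-0.06, -0.31, -0.01]), np.float64(-0.88))
140 (array([-0.01, -0.21, -0.01]), np.float64(-0.28))
134 (array([ 0.03, -0.1 , -0.01]), np.float64(0.32))
128 (array([ 0.05,  0.  , -0.01]), np.float64(0.92))
122 (array([ 0.07,  0.12, -0.01]), np.float64(1.52))
116 (array([ 0.07,  0.23, -0.01]), np.float64(2.12))
110 (array([ 0.06,  0.34, -0.01]), np.float64(2.72))
```

The tab passed half way but rests at about 117°, short of the green click, held by the same stiction. I'll nudge it on, limiting the commanded travel to the click itself.

apply_moves --moves '[[[0, 0, 0, 1, 1], [0.03, 0.1, 0, 1.8, 1], [0.07, 0.2, 0, 2.1, 1], [0.07, 0.27, 0, 2.3, 1], [0.06, 0.32, 0, 2.6, 1], [0.06, 0.32, 0, 2.6, 1], [0.06, 0.32, 0, 2.6, 1]]]'

```text
time: 16.77
tool_pos: [0.4845, -0.0036, 0.2495]
ee_rot: [3.141, -0.0, 1.941]
wrist_force: [1.0, 0.0, -0.2]
width: 0.0005
finger_force: 0.0
```

```bash
sed -i 's/range(182,105,-6)/(120,116,112,108,104,100)/' plan.py; python3 st.py w17;python3 plan.py|grep -v -e above -e down|tail -6
```

```text
t 16.775 F [ 1.   0.  -0.2] tip [-0.0349  0.0398  0.0503] heading 21.2
line [294 242   7  43 164] dir 109.082634 pos 108.6309813395961 0.03275524148602542 0.057390033609863174
line [298 283   9   7  46] dir 32.061626 pos 101.58733928033085 0.0298496625538265 0.03412580040661238
120 (array([-0.06, -0.15, -0.01]), np.float64(-0.88))
116 (array([-0.03, -0.09, -0.01]), np.float64(-0.48))
112 (array([-0.  , -0.02, -0.01]), np.float64(-0.08))
108 (array([ 0.02,  0.05, -0.01]), np.float64(0.32))
104 (array([ 0.04,  0.12, -0.01]), np.float64(0.72))
100 (array([ 0.06,  0.2 , -0.01]), np.float64(1.12))
```

apply_moves --moves '[[[0.02, 0.05, 0, 0.3, 1], [0.03, 0.09, 0, 0.5, 1], [0.03, 0.09, 0, 0.5, 1], [0.03, 0.09, 0, 0.5, 1]]]'

```text
time: 17.32
tool_pos: [0.4881, -0.0006, 0.2495]
ee_rot: [-3.141, 0.0, 1.853]
wrist_force: [-0.6, -0.8, -0.3]
width: 0.0005
finger_force: 0.2
```

```bash
python3 st.py w18
```

```text
t 17.325 F [-0.6 -0.8 -0.3] tip [-0.0314  0.0427  0.0503] heading 16.2
line [293 242   6  43 164] dir 105.040504 pos 104.58314867207616 0.032882019931625095 0.05747425285407065
line [297 283   9   7  47] dir 23.830853 pos 97.44312108982618 0.029937298636313305 0.0341548202872277
```

apply_moves --moves '[[[0, -0.3, 0, 0, 1], [0, -0.3, -0.6, 0, 1], [0, -0.3, -1.4, 0, 1], [0, -0.3, -1.6, 0, 1], [0, -0.3, -1.6, 0, 1], [0, -0.3, -1.6, 0, 1]]]'

```text
time: 18.12
tool_pos: [0.4731, -0.0047, 0.3276]
ee_rot: [-3.139, -0.001, 1.853]
wrist_force: [-1.2, -1.0, -0.5]
width: 0.0004
finger_force: 0.0
```

```bash
python3 st.py w19; python3 - <<'E'
from h import *
from geo import *
w=load('w19');hsv=cv2.cvtColor(w['image'],cv2.COLOR_RGB2HSV)
m=cv2.inRange(hsv,(45,110,40),(80,255,255));n,l,st,ce=cv2.connectedComponentsWithStats(m)
for i in range(1,n):
    if st[i,4]>60:
        p=ray(w,*ce[i],.0355);d=p[:2]-C;print('green',ce[i],p,np.degrees(np.arctan2(d[1],d[0])),np.hypot(*d))
E
```

```text
t 18.125 F [-1.2 -1.  -0.5] tip [-0.047   0.0388  0.1284] heading 16.2
line [305 200   4  32  97] dir 105.76989 pos 104.67125842230811 0.03272439085113547 0.05741556840019169
line [234 232  11  25  50] dir 88.24129 pos 170.9607478768403 0.05544792845739401 0.059450618616699265
green [302.60771704 174.00321543] [0.50107891 0.02422255 0.0355    ] 105.2067622203614 0.0700601520878334
```

The tab stands at green (line about 105°, green label 105.2°) and the arm is clear. Next is the button, with a wrist-camera look on the way.

apply_moves --moves '[[[1, 0.5, 0, 0, 1], [2, 1, 0, 0, 1], [3, 1.4, 0, 0, 1], [4, 1.8, 0, 0, 1], [4.5, 2.1, 0, 0, 1], [4.5, 2.1, 0, 0, 1], [4.5, 2.1, 0, 0, 1]]]'

```text
time: 19.05
tool_pos: [0.5118, 0.24, 0.3283]
ee_rot: [-3.139, 0.001, 1.853]
wrist_force: [0.5, 0.3, 0.1]
width: 0.0007
finger_force: 0.0
```

```bash
cat > btn.py <<'E'
from plan import *
import sys
w=snap('wrist',sys.argv[1]);print(o['time'],T,'tip',T+R[:,2]*.1992)
g=cv2.cvtColor(w['image'],cv2.COLOR_RGB2HSV)
m=cv2.inRange(g,(0,0,150),(180,40,255));n,l,st,ce=cv2.connectedComponentsWithStats(m)
for i in range(1,n):
    if 150<st[i,4]<20000: print(st[i],ce[i],ray(w,*ce[i],.022))
print('exp',proj(w,[.501,.296,.022]))
cv2.imwrite('pics/'+sys.argv[1]+'.png',w['image'][:,:,::-1])
E
python3 btn.py w20
```

```text
19.05 [0.51180496 0.23998592 0.32834312] tip [0.51138521 0.23971361 0.12914375]
[147   0  29  32 226] [162.10619469  16.2079646 ] [0.40070755 0.35355042 0.022     ]
[171   0  26  31 188] [184.35638298  14.69680851] [0.41689235 0.3593015  0.022     ]
[367   0  27  24 154] [381.11038961  12.01298701] [0.56097362 0.40273803 0.022     ]
[390   0  25  31 183] [403.6010929   14.35519126] [0.57809507 0.40599286 0.022     ]
[324   4  35  28 163] [339.50306748  16.47239264] [0.53149329 0.39104355 0.022     ]
[241  15  33  38 219] [259.62557078  31.88127854] [0.47564139 0.36372024 0.022     ]
[269  15  30  28 208] [279.01442308  25.56730769] [0.48879332 0.3721435  0.022     ]
[ 86  21  33  33 285] [102.76842105  37.41403509] [0.35920404 0.32605967 0.022     ]
[333  24  25  29 165] [346.84848485  40.01818182] [0.54262381 0.37699436 0.022     ]
[ 268   26   63   84 1182] [298.1142132   58.22927242] [0.51016586 0.35386152 0.022     ]
[158  29  63  65 833] [192.17166867  60.01920768] [0.42989306 0.32933542 0.022     ]
[118  44  42  43 536] [136.02985075  66.05970149] [0.38790017 0.31255231 0.022     ]
[ 452   77   55   74 1110] [474.03513514 108.94414414] [0.66098254 0.356945   0.022     ]
[422 128  37  28 304] [440.45394737 142.22039474] [0.6458901 0.3242509 0.022    ]
[473 140  33  33 172] [488.11046512 157.12790698] [0.69026551 0.32388005 0.022     ]
[ 56 217  22  60 279] [ 65.37992832 251.0609319 ] [0.35368819 0.13507479 0.022     ]
[ 116  238   95   73 3294] [158.45537341 271.91165756] [0.44104092 0.13797446 0.022     ]
[ 51 272  41  40 394] [ 67.4035533  289.50507614] [0.36056166 0.09502393 0.022     ]
[ 87 293  54  32 360] [112.01111111 313.61388889] [0.4061271  0.08032916 0.022     ]
exp [266.37701132 126.46821903]
```

View pics/w20.png

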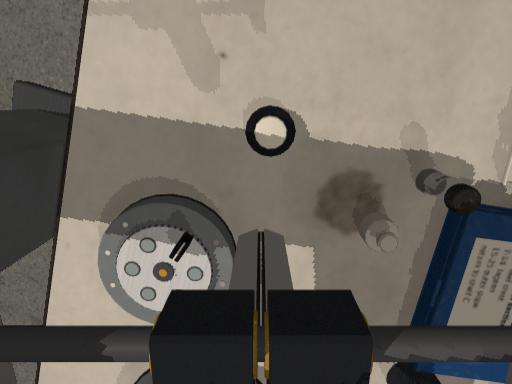

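The button's white cap is at (270,130), clear of the small selector (160,265), the weight (380,235) and the vial (445,190).

```bash
python3 - <<'E'
from plan import *
w=load('w20');p=ray(w,270,130.5,.022);print(p)
for z in(.06,.03,.022,.016,.012):print(z,row([p[0],p[1],z]))
E
```

```text
[0.50484977 0.2936592  0.022     ]
0.06 (array([1.08, 0.17, 1.39]), 0.0)
0.03 (array([1.08, 0.17, 1.99]), 0.0)
0.022 (array([1.08, 0.17, 2.15]), 0.0)
0.016 (array([1.08, 0.17, 2.27]), 0.0)
0.012 (array([1.08, 0.17, 2.35]), 0.0)
```

apply_moves --moves '[[[0.6, 0.1, 0, 0, 1], [1.08, 0.17, 0.6, 0, 1], [1.08, 0.17, 1.4, 0, 1], [1.08, 0.17, 1.9, 0, 1], [1.08, 0.17, 2.1, 0, 1], [1.08, 0.17, 2.2, 0, 1], [1.08, 0.17, 2.28, 0, 1], [1.08, 0.17, 2.36, 0, 1], [1.08, 0.17, 2.4, 0, 1], [1.08, 0.17, 2.4, 0, 1]]]'

```text
time: 20.35
tool_pos: [0.5054, 0.2946, 0.2151]
ee_rot: [3.139, 0.001, 1.853]
wrist_force: [-8.0, -5.9, 20.1]
width: 0.0005
finger_force: 10.3
```

```bash
python3 -c "
from plan import *
print(o['time'],T+R[:,2]*.1992,o['wrist_force'])"
```

```text
20.35 [0.50592455 0.29452722 0.01593907] [-8.0083836  -5.87145629 20.07416664]
```

The tip is at z=0.0159 with 20 N, so the button is on its hard stop. I'll press slightly further and then release.

apply_moves --moves '[[[0, 0, 0.06, 0, 1], [0, 0, 0.06, 0, 1], [0, 0, -0.3, 0, 1], [0, 0, -0.8, 0, 1], [0, 0, -1.8, 0, 1], [-1, -0.1, -2.4, 0, 1], [-1, -0.1, -2.4, 0, 1], [-1, -0.1, -2.4, 0, 1]]]'

```text
time: 21.35
tool_pos: [0.5143, 0.2456, 0.3293]
ee_rot: [3.141, -0.001, 1.852]
wrist_force: [-1.6, -0.6, 0.0]
width: 0.0007
finger_force: 0.0
```

```bash
python3 - <<'E'
from geo import *
o=telemetry.get_obs();print(o['time'],o['tool_pos'],o['wrist_force'])
a=snap('scene','z');a0=load('a')
h=cv2.cvtColor(a['image'],cv2.COLOR_RGB2GRAY)
for n in('a','z'):
    g=cv2.cvtColor(load(n)['image'],cv2.COLOR_RGB2GRAY);k=np.zeros_like(g);k[300:320,199:218]=1
    ys,xs=np.nonzero((g>165)*k);print(n,len(xs),xs.mean(),ys.mean())
print('tab top expected',proj(a,pt(.047,np.radians(105.7),.068)))
th=np.radians(np.arange(90,190,3));gg=[h[tuple(proj(a,pt(.056,t,.062))[::-1].round().astype(int))] for t in th]
print(list(zip(np.arange(90,190,3).tolist(),map(int,gg))))
d=cv2.absdiff(a['image'],a0['image']).max(2);n,l,st,ce=cv2.connectedComponentsWithStats((d>50).astype(np.uint8))
print([ (st[i].tolist()) for i in range(1,n) if st[i,4]>25])
E
```

```text
21.35 [0.51425603 0.24557113 0.32933448] [-1.58886612 -0.55904619  0.00665829]
a 165 208.13939393939393 308.25454545454545
z 161 207.70186335403727 309.53416149068323
tab top expected [303.06854712 204.30134945]
[(90, 191), (93, 188), (96, 182), (99, 115), (102, 127), (105, 104), (108, 91), (111, 68), (114, 115), (117, 188), (120, 243), (123, 245), (126, 246), (129, 246), (132, 246), (135, 245), (138, 235), (141, 222), (144, 189), (147, 195), (150, 200), (153, 205), (156, 197), (159, 203), (162, 233), (165, 244), (168, 247), (171, 248), (174, 247), (177, 246), (180, 246), (183, 245), (186, 245), (189, 245)]
[[120, 15, 392, 230, 40300], [264, 57, 15, 18, 147], [205, 70, 9, 5, 30], [270, 97, 7, 8, 27], [147, 175, 71, 46, 1423], [198, 178, 20, 9, 91], [308, 183, 7, 8, 41], [201, 184, 17, 8, 37], [293, 187, 9, 8, 40], [310, 191, 25, 25, 307], [298, 202, 9, 15, 93], [214, 204, 6, 8, 37], [306, 207, 7, 8, 44], [208, 209, 24, 13, 100], [325, 217, 8, 8, 48], [249, 238, 96, 83, 3067], [220, 242, 27, 31, 528], [16, 253, 170, 131, 9433], [280, 285, 232, 99, 9880], [251, 373, 29, 11, 163], [481, 372, 15, 12, 108]]
```

```bash
python3 - <<'E'
from geo import *
snap('wrist','w21')
for n in('w20','w21'):
    s=load(n);h=cv2.cvtColor(s['image'],cv2.COLOR_RGB2GRAY)
    c=proj(s,[.505,.2937,.012]).astype(int);k=np.zeros_like(h);cv2.circle(k,tuple(int(x) for x in c),34,1,-1)
    m=((h<60)*k).astype(np.uint8);cs,_=cv2.findContours(m,cv2.RETR_CCOMP,cv2.CHAIN_APPROX_NONE)
    cs=sorted(cs,key=cv2.contourArea)[-2:]
    for q in cs: print(n,cv2.minEnclosingCircle(q),cv2.contourArea(q))
    print([proj(s,[.505,.2937,z]).round(1) for z in(.012,.016,.022)])
E
```

```text
w20 ((270.29766845703125, 131.7918243408203), 17.83918571472168) 910.0
w20 ((270.0924072265625, 130.76539611816406), 25.258895874023438) 1893.5
[array([269.9, 129.5]), array([270. , 129.9]), array([270.2, 130.5])]
w21 ((265.5, 138.4705810546875), 17.706878662109375) 898.0
w21 ((265.3299255371094, 137.0102081298828), 25.04563331604004) 1865.5
[array([265.1, 135.9]), array([265.2, 136.3]), array([265.3, 137.1])]
```

The button looks the same before and after, so it came back up, and the tab is at green with the arm clear. Handing in.

```bash
python3 -c "
from bench import ticket
print(ticket.close_job())"
```

```text
the job is handed in; nothing more can be done
None
```

The selector tab stands at green (tab about 105°, label 105.2°), the lamp button was pressed to its stop and came back up, and the job was handed in at about 21 s; the first click needed about 40 N on the tab instead of the described 1–4 N, and I did not separately check that the loose items stayed put.

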